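Raise the bath lid with its lever

ROBOT

A 7-joint arm with a two-finger parallel gripper is mounted at the origin on the work surface. World frame = base frame: x ahead of the robot, y to its left, z up, the work surface at z = 0. Lengths are in m, angles in rad, forces in N, time in s.
With the tool pointing down it reaches from about 0.425 to 0.825 m from the base axis. Payload 3.6 kg.
Tool frame: the origin (TCP) lies where the fingers leave the gripper's body, on its centre line; the fingertips stand 73 mm ahead of it and the grasp point (between the pads) lies 54 mm ahead of it; x points along the fingers, y is the direction in which the jaws open and shut, and the axes are right-handed (so a half turn about x gives the same grasp; the last joint's range is limited). The gripper opens to 85 mm and grips with 20 to 120 N. Pads are 22 mm wide; open, the fingers measure 114 mm over their backs; the gripper's body (76 mm by 85 mm) begins 54 mm behind the grasp point. The pads swing forward as they close: fully open they stand 13 mm farther back than shut.
Start: joints at [-1.349, 0.615, -0.013, 1.423, 0.008, 1.103, -0.04], TCP at [0.159, 0.63, 0.304] pointing down, gripper open.
Joint ranges: [-3.12, 3.12], [-0.3, 2.06], [-1.34, 1.32], [0.26, 2.42], [-1.36, 4.5], [0.01, 1.98], [-2.84, 2.84]. Speed limits (rad/s): [2.79, 2.79, 3.14, 3.14, 3.14, 3.14, 3.14].

INTERFACE

Orientations are given as a unit quaternion [x, y, z, w].
In Python, from station import arm, snapshot, camera_info, ticket gives the robot as it stands. Calls block until the motion is done:
- arm.movep(position, orientation): joint-space move of the TCP to a pose.
- arm.line_to(position, velocity=0.15, ori=None): straight line of the TCP; ori=None keeps the orientation; velocity is the mean speed in m/s.
- arm.move_j(angles): joint-space move.
- arm.move_gripper(opening, effort=None): opening from 0.0 (shut) to 1.0 (fully open); effort is the grip in N (None keeps the last); returns when the fingers have stopped.
- arm.pause(seconds).
- arm.ik(position, orientation): joint angles nearest the present ones, or None.
- snapshot(name): name is "side" or "top" or "wrist"; returns the picture (420x560x3 uint8, blue, green, red); there is no depth.
- camera_info(name): a dict with "fx", "fy", "cx", "cy" (pixels), "R" (3x3) and "t" (3): a world point X has camera coordinates R X + t; the wrist camera has in their place "T_tool_cam" (4x4, takes a point from camera to tool coordinates, whose origin is the TCP and whose axes are the tool frame's). Camera axes: x right, y down, z forward; pixel columns grow to the right and rows downward; lengths in m; the calibration is good to about 2 mm. The wrist camera is an equidistant fisheye: a pixel r from the principal point sees the ray r / f radians off the axis. A picture is of the moment at which its call begins: read the wrist's pose just before it. camera_info takes no time and is no camera call.
A pose or a line that the arm cannot do raises arm.MotionError and nothing moves.
- ticket.finish_job(): hands the job in, once; it reports no verdict.
Readings, each from a call of its own:
- arm.read_time(): time.
- arm.read_joint_positions(): joint angles.
- arm.read_dq(): joint speeds.
- arm.read_effort(): joint torques, N m.
- arm.read_tool_pos(): TCP position.
- arm.read_eef_rot(): TCP orientation.
- arm.read_ft_force(): force on the tool from outside, world axes, zero at the start.
- arm.read_wrist_torque(): the same for the moment, N m.
- arm.read_opening(): opening from 0.0 (shut) to 1.0 (fully open).
Only numpy, scipy, OpenCV 4.12 (cv2) and the standard library are available. Lean on these libraries where they do the work, as an engineer would, in place of code of your own. Each camera call takes 0.05 s, during which the arm holds its last target. There are 200 camera calls.

TASK

Two grey heating baths stand on the bench, each with a heavy steel lid and a lever in front of it. Raise the lid of the wider bath: with your fingertips press the paddle at the long end of its lever right down to the stop, and finish while still holding it down, lid up. Do not lift the paddle or touch the lids, leave the narrower bath shut and its lever alone, and do not move the glassware and other loose things.

Things in the scene. Friction and masses are not known exactly. Their poses are not given: they have to be found in the camera images.
- wide_bath: the wide heating bath: fixed grey box 300 mm wide (y), 200 deep (x), 115 high (rear deck 125), with the lever's stand in front. Origin: on the table straight below the lever's pivot; x points from the robot side to the bath, z up. In this frame the box spans x 76 to 277 mm, centred on y 0; the lever pivot (axis along y) is at (0, 0, 124) mm, between two cheeks 136 mm high.
- wide_lid: the wide bath's flat steel lid, 300 x 133 x 12 mm, about 2.6 kg, black knob on top. Origin: on its front tongue, (56, 0, 121) mm in the bath's frame; hinge line (along y) 155 mm behind it. Shut, its axes are the bath's; z leans back as the front rises. The tongue rests on the roller at the lever's short end. Opens about 0.3 rad with the lever fully down; falls shut when it is let go.
- wide_paddle (a point): centre of the top face of the flat steel paddle, 44 (y) x 36 (x) x 10 mm, fixed across the long end of that bath's lever, nearest the robot. 128 mm from the pivot (roller arm 60). At rest this point is 173 mm above the table, the face sloping 0.35 rad, higher towards the robot; fully down 79 mm, sloping 0.40 rad the other way. Takes roughly 2 to 7 N to push down.
- wide_lever: that bath's lever, a steel bar with a roller at the short end (60 mm from the pivot) and the paddle at the long end. Origin: on its pivot; at rest its axes are the bath's, and it turns about y, paddle going down, by 0.75 rad to its bottom stop (0.12 rad the other way if lifted).
- narrow_bath: the narrow heating bath: fixed grey box 170 mm wide (y), 200 deep (x), 115 high (rear deck 125), with the lever's stand in front. Origin: on the table straight below the lever's pivot; x points from the robot side to the bath, z up. In this frame the box spans x 76 to 277 mm, centred on y 0; the lever pivot (axis along y) is at (0, 0, 124) mm, between two cheeks 136 mm high.
- narrow_lid: the narrow bath's flat steel lid, 170 x 133 x 12 mm, about 1.7 kg, black knob on top. Origin: on its front tongue, (56, 0, 121) mm in the bath's frame; hinge line (along y) 155 mm behind it. Shut, its axes are the bath's; z leans back as the front rises. The tongue rests on the roller at the lever's short end. Opens about 0.3 rad with the lever fully down; falls shut when it is let go.
- narrow_paddle (a point): centre of the top face of the flat steel paddle, 44 (y) x 36 (x) x 10 mm, fixed across the long end of that bath's lever, nearest the robot. 128 mm from the pivot (roller arm 60). At rest this point is 173 mm above the table, the face sloping 0.35 rad, higher towards the robot; fully down 79 mm, sloping 0.40 rad the other way. Takes roughly 2 to 7 N to push down.
- narrow_lever: that bath's lever, a steel bar with a roller at the short end (60 mm from the pivot) and the paddle at the long end. Origin: on its pivot; at rest its axes are the bath's, and it turns about y, paddle going down, by 0.75 rad to its bottom stop (0.12 rad the other way if lifted).
- amber_bottle: brown glass bottle, 60 mm across, 130 mm tall; loose bystander, to be left where it stands. Origin: centre of its underside.
- beaker: glass beaker, 68 mm across, 85 mm tall; loose bystander, to be left where it stands. Origin: centre of its underside.
- weight: brass weight, 36 mm across, 50 mm tall; loose bystander, to be left where it stands. Origin: centre of its underside.
- dropper: small brown dropper bottle, 34 mm across, 75 mm tall; loose bystander, to be left where it stands. Origin: centre of its underside.
- dish: flat glass dish, 90 mm across, 16 mm tall; loose bystander, to be left where it stands. Origin: centre of its underside.
- spatula: spatula, 140 mm long, lying; loose bystander, to be left where it stands. Origin: on its underside, about halfway along.

How it is judged:
By the outcome, as a careful person would: the job done as asked, in the order asked, and still so for the second after the job is handed in, while the arm keeps its last pose, push and grip.
It also fails if it takes over 32 s, if anything falls off the work surface, if the arm or the gripper's body presses on something with over 40 N, if the wrist force passes 120 N, or if a joint passes its speed limit or range.

## Working session

There is one attempt and no reset: what is moved stays moved. The work goes in short steps, each a Python script; the robot and the scene stay as the last script left them, time stands still between calls to the robot, and variables do not carry over. Pictures are saved under pics/ and viewed, about 8 in all and at most 12, crops included, and the job is handed in when it is done.

```bash
mkdir -p pics; python3 - <<'E'
from station import *
import cv2
for n in("top","side"):
    cv2.imwrite(f"pics/{n}0.png",snapshot(n)); c=camera_info(n); print(n,c)
print(arm.read_time(),arm.read_tool_pos(),arm.read_eef_rot(),arm.read_opening())
E
```

```text
top {'fx': 426.9598822240249, 'fy': 426.9598822240249, 'cx': 279.71298607886894, 'cy': 214.458397561808, 'R': array([[ 0.00651686, -0.99996405, -0.00542536],
       [-0.97851153, -0.00525871, -0.20612504],
       [ 0.2060891 ,  0.00665206, -0.97851062]]), 't': array([0.03452205, 0.57871852, 1.18437637])}
side {'fx': 388.76969327615814, 'fy': 388.76969327615814, 'cx': 277.6226581631962, 'cy': 213.44544335449052, 'R': array([[ 0.8023884 , -0.5966721 , -0.01246077],
       [-0.34182571, -0.44236237, -0.82913854],
       [ 0.48921166,  0.66955055, -0.5589043 ]]), 't': array([-0.4286352 ,  0.32772469,  0.65705812])}
0.1 [0.15930491 0.62962119 0.30281897] [ 0.08652269  0.70177461 -0.08821914  0.70160075] 1.001547335945464
```

View pics/top0.png

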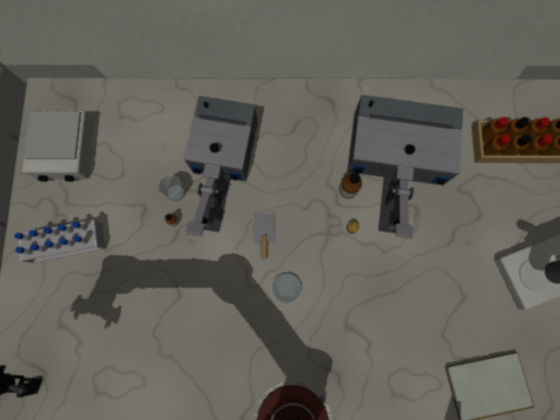

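View pics/side0.png

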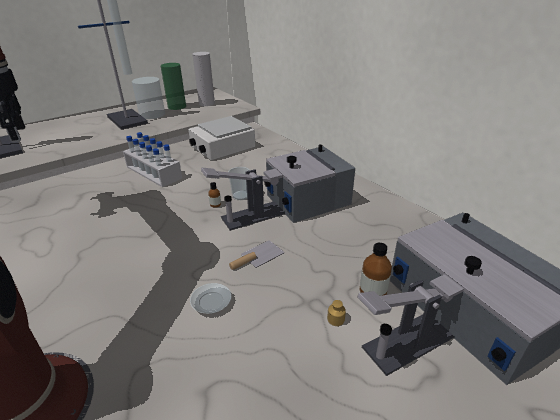

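The top view shows the wide bath on the right, with its paddle near (404,231) and its knob at (410,149). The narrow bath is at the left. In the side view the wide paddle is near (375,302). I'll zoom both views before measuring.

```bash
python3 - <<'E'
import cv2,numpy as np
t=cv2.imread("pics/top0.png")[160:250,330:430]; s=cv2.imread("pics/side0.png")[270:380,345:465]
f=lambda i:cv2.resize(i,(390,int(390*i.shape[0]/i.shape[1])),interpolation=cv2.INTER_CUBIC)
a,b=f(t),f(s); h=max(len(a),len(b))
p=lambda i:cv2.copyMakeBorder(i,0,h-len(i),0,10,cv2.BORDER_CONSTANT)
cv2.imwrite("pics/crop1.png",cv2.convertScaleAbs(np.hstack([p(a),p(b)]),alpha=1.5)); print(a.shape,b.shape)
E
```

```text
(351, 390, 3) (357, 390, 3)
```

View pics/crop1.png

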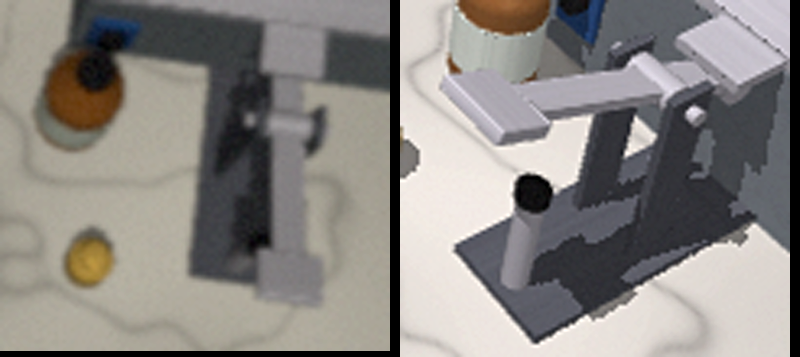

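The crop gives these points: paddle face centre at about top (404.4,231) and side (374.2,300.8), and pivot at about top (403.8,191). I'll triangulate them and check heights and arm length.

```bash
cat > h.py <<'E'
from station import *
import numpy as np, cv2
from scipy.spatial.transform import Rotation as Ro
def ray(n,u,v):
    c=camera_info(n);R=np.array(c["R"]);return -R.T@c["t"],R.T@[(u-c["cx"])/c["fx"],(v-c["cy"])/c["fy"],1]
def plane(n,u,v,z): o,d=ray(n,u,v);return o+d*(z-o[2])/d[2]
def tri(a,b):
    (o,d),(p,e)=ray("top",*a),ray("side",*b);s=np.linalg.lstsq(np.c_[d,-e],p-o,rcond=None)[0]
    x,y=o+d*s[0],p+e*s[1];return (x+y)/2,np.linalg.norm(x-y)
E
python3 - <<'E'
from h import *
np.set_printoptions(precision=4,suppress=True)
print("paddle tri",tri((404.4,231),(374.2,300.8)),"planes",plane("top",404.4,231,.173),plane("side",374.2,300.8,.173))
print("pivot",plane("top",403.8,191.5,.13))
for n,u,v,z in(("top",352,172,.127),("top",461,182,.127),("top",410,149,.15)):print(plane(n,u,v,z))
print("corners",[plane("top",330+a/3.9,160+b/3.9,z)[:2] for a,b,z in((258,252,.167),(325,258,.167),(321,301,.179),(256,298,.179))])
print("weight",plane("top",353,227,.03),"bottle",plane("top",348,191,.0),"base left",plane("top",330+190/3.9,160+277/3.9,0))
E
```

```text
paddle tri (array([ 0.5124, -0.2902,  0.1715]), np.float64(0.00020651897079722548)) planes [ 0.5122 -0.2898  0.173 ] [ 0.5111 -0.291   0.173 ]
pivot [ 0.6308 -0.3065  0.13  ]
[ 0.6876 -0.165   0.127 ]
[ 0.6599 -0.4684  0.127 ]
[ 0.748  -0.3244  0.15  ]
corners [array([ 0.5303, -0.2707]), array([ 0.5264, -0.3158]), array([ 0.4951, -0.3077]), array([ 0.4968, -0.2646])]
weight [ 0.548  -0.1795  0.03  ] bottle [ 0.6665 -0.1724  0.    ] base left [ 0.5415 -0.2621  0.    ]
```

The two-view fix agrees to 0.2 mm with height 171.5 mm (173 expected), and the pivot distance is 120 mm (118 expected). The bath's yaw is about -0.12. Next I shut the gripper, move above the paddle and check from there.

```bash
cat >> h.py <<'E'
yaw=-0.125
ex=np.array([np.cos(yaw),np.sin(yaw),0]);ey=np.array([-ex[1],ex[0],0])
def quat(s=1):
    x=np.array([0,0,-1.]);y=s*ey;return Ro.from_matrix(np.c_[x,y,np.cross(x,y)]).as_quat()
E
python3 - <<'E'
from h import *
P=np.array([.512,-.290,.173])
arm.move_gripper(0.0,40)
q=[(s,arm.ik(P+[0,0,.15],quat(s))) for s in(1,-1)]
print(q)
j=arm.read_joint_positions()
s,_=min([a for a in q if a[1] is not None],key=lambda a:np.abs(np.array(a[1])-j).max())
arm.movep(P+[0,0,.16],quat(s))
print(s,arm.read_time(),arm.read_tool_pos(),arm.read_eef_rot(),arm.read_ft_force(),arm.read_opening())
w=snapshot("wrist");cv2.imwrite("pics/wrist1.png",w);cv2.imwrite("pics/side1.png",snapshot("side"));print(camera_info("wrist"))
E
```

```text
[(1, array([ 4.10181034e-04,  6.09115163e-01,  8.15855233e-01,  1.59871616e+00,
       -4.75692108e-01,  1.14307259e+00,  2.37368165e+00])), (-1, array([-0.07517782,  0.66781563,  0.98547632,  1.60087985, -0.58785237,
        1.19653025, -0.66226952]))]
-1 4.3 [ 0.51260019 -0.2891637   0.33279988] [-0.70575015  0.04333194  0.70577991  0.04374685] [-0.4655179   0.67560729 -0.28831857] 0.0024454599983021667
{'fx': 325.19226210127806, 'fy': 325.19226210127806, 'cx': 276.5000776628026, 'cy': 210.91715481005073, 'T_tool_cam': array([[ 4.64572355e-04, -3.12352324e-01,  9.49966215e-01,
        -7.03529692e-02],
       [ 9.99999449e-01, -7.49464754e-04, -7.35467372e-04,
         1.43998230e-04],
       [ 9.41691138e-04,  9.49966033e-01,  3.12351803e-01,
        -7.96728370e-02],
       [ 0.00000000e+00,  0.00000000e+00,  0.00000000e+00,
         1.00000000e+00]])}
```

View pics/wrist1.png

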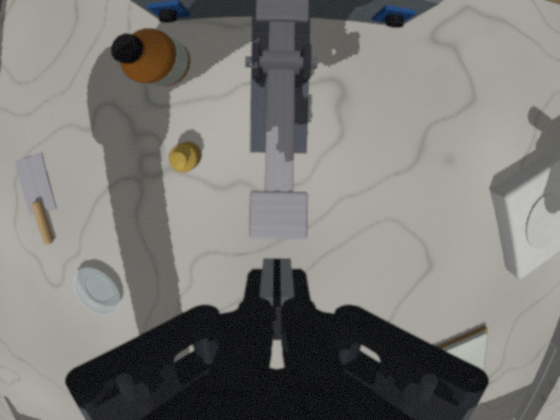

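View pics/side1.png

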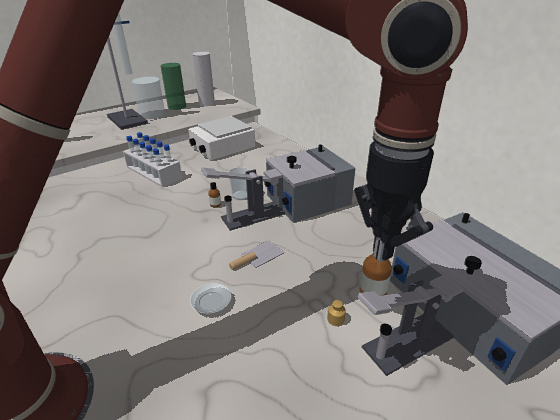

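The wrist view shows the lever upright in the picture: paddle centre at (278,214), pivot bar at (281,62), closed tips at (277,265). Nothing is near the path, and the side view shows the gripper above the paddle with nothing disturbed. I'll cast these points from the wrist, then go down to contact.

```bash
python3 - <<'E'
from h import *
np.set_printoptions(precision=4,suppress=True)
c=camera_info("wrist");T=np.array(c["T_tool_cam"]);p=np.array(arm.read_tool_pos());R=Ro.from_quat(arm.read_eef_rot()).as_matrix()
def wr(u,v,z):
    a=np.array([u-c["cx"],v-c["cy"]])/c["fx"];r=np.hypot(*a);d=np.r_[a/r*np.sin(r),np.cos(r)]
    o=p+R@T[:3,3];d=R@T[:3,:3]@d;return o+d*(z-o[2])/d[2]
pad=wr(278,214,.173);piv=wr(281.5,61,.13);print(pad,piv,np.hypot(*(piv-pad)[:2]),np.arctan2(*(piv-pad)[1::-1]))
tip=wr(277,263,p[2]-.073);print("tip",tip,"yawline")
P=np.array([.512,-.290,.173]);q=arm.read_eef_rot()
# descend to just above, then creep to contact near centre of face
b=np.r_[((P+pad)/2)[:2],0]-.001*ex
arm.line_to(b+[0,0,.178+.073+.012],.1)
f0=np.array(arm.read_ft_force());z=arm.read_tool_pos()[2]
for k in range(10):
    z-=.003;arm.line_to(b+[0,0,z],.03);f=np.array(arm.read_ft_force())-f0;print(k,arm.read_tool_pos()[2],f)
    if f[2]>1.5:break
print(b,arm.read_time())
E
```

```text
[ 0.5138 -0.2906  0.173 ] [ 0.6301 -0.3081  0.13  ] 0.1176025395532388 -0.1496532853595933
tip [ 0.5178 -0.2903  0.2599] yawline
0 0.26093137203093486 [ 0.7795  0.0972 -0.0986]
1 0.2574250601985396 [ 0.6519  0.0498 -0.5133]
2 0.2543187417555918 [ 0.7287  0.3542 -0.7007]
3 0.2513493996980328 [ 0.7254 -0.4923 -0.7374]
4 0.24905427730349897 [0.9927 0.773  1.491 ]
5 0.2463218750888892 [-0.1383  0.2719  4.5956]
[ 0.5119 -0.2902  0.    ] 6.75
```

Contact came at TCP z≈0.2495, which matches the expected 0.250, with about 4.6 N after that. Now I'll follow the paddle's arc down while watching the force.

```bash
python3 - <<'E'
from h import *
np.set_printoptions(precision=2,suppress=True)
b=np.array([.5119,-.2902,0]);e=np.array([np.cos(-.14),np.sin(-.14),0])
piv=b+.1183*e
def tgt(th,dz=0):
    a=.393-th;sl=abs(.35-th)
    return piv-.128*np.cos(a)*e+[0,0,.124+.128*np.sin(a)+.011*np.tan(sl)+.073-.002+dz]
ok=True
for th in np.linspace(.08,.75,9):
    arm.line_to(tgt(th),.05);f=np.array(arm.read_ft_force());print(round(th,2),np.array(arm.read_tool_pos())*1000,f)
    if np.linalg.norm(f)>30 or abs(f[1])>10: ok=False;break
dz=0
while ok and f[2]<18 and dz>-.016:
    dz-=.002;arm.line_to(tgt(.75,dz),.03);f=np.array(arm.read_ft_force());print(dz,arm.read_tool_pos()[2]*1000,f)
print(arm.read_time());cv2.imwrite("pics/side2.png",snapshot("side"));cv2.imwrite("pics/top2.png",snapshot("top"))
E
```

```text
0.08 [ 508.9  -290.26  238.17] [ 0.96 -0.77  4.63]
0.16 [ 505.86 -289.81  226.67] [ 0.26 -0.56  4.83]
0.25 [ 503.8  -289.49  215.24] [ 1.33 -1.67  4.88]
0.33 [ 502.66 -289.36  203.7 ] [-0.1  -1.07  5.5 ]
0.42 [ 502.45 -289.31  193.5 ] [ 0.89 -1.25  5.33]
0.5 [ 503.05 -289.36  183.66] [ 0.31 -1.23  3.5 ]
0.58 [ 504.47 -289.55  173.82] [-0.9  -1.69  4.05]
0.67 [ 506.69 -289.86  164.13] [ 0.18 -1.1   4.01]
0.75 [ 509.7  -290.2   154.77] [-1.11 -3.51  2.96]
-0.002 153.8443463743151 [-2.11 -0.74  8.53]
-0.004 153.5212524210334 [-4.69  1.74 17.87]
-0.006 153.19494911642016 [-6.7   3.93 26.06]
10.6917
```

View pics/side2.png

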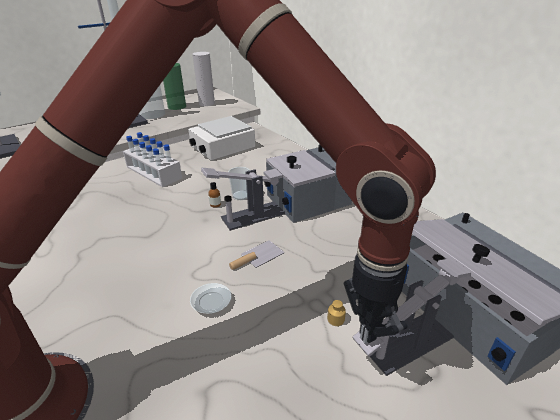

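The lid is up, and the force climbs stiffly at TCP z≈0.153, which means the lever is on its stop. The weight, dish and spatula are unmoved, but the arm hides the bottle. I'll check that the hold is steady and look with the wrist camera.

```bash
python3 - <<'E'
from h import *
for _ in range(3):
    arm.pause(.5);print(arm.read_tool_pos(),arm.read_ft_force())
cv2.imwrite("pics/wrist2.png",snapshot("wrist"));print(arm.read_time())
E
```

```text
[ 0.50983898 -0.29061671  0.1531986 ] [-7.51936354  3.87934654 26.81366869]
[ 0.50985005 -0.29065377  0.15321158] [-5.32615432  3.6634838  26.6624149 ]
[ 0.50982995 -0.29063919  0.1531884 ] [-5.81919692  2.64466907 26.67287151]
12.3417
```

View pics/wrist2.png

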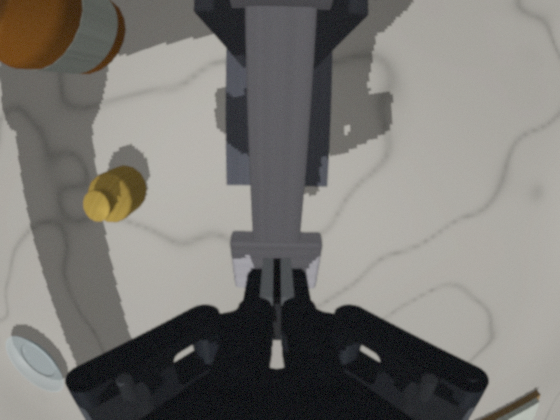

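The fingertips are centred on the paddle at about (277,265). The bottle and weight are standing, and the 26.7 N push is steady, so I'm handing in.

```bash
python3 -c "
from station import *
ticket.finish_job();print(arm.read_time())"
```

```text
the job is handed in; nothing more can be done
the job is handed in; nothing more can be done
```

The wide bath's lid is up: I pressed its paddle down to the stop with closed fingertips and handed the job in at about 12.3 s, still holding it.

- **Push:** It took about 3–5.5 N on the way down. At the bottom the force rose stiffly to about 27 N with almost no further travel. It held steady for 1.5 s with the TCP at z 0.153.
- **Last pictures:** The side view showed the lid raised, the narrow bath shut and its lever at rest. The wrist view showed the fingertips centred on the paddle, with the amber bottle and brass weight still standing. The dish, spatula and dropper looked unmoved in the side view.
- **Not confirmed:** I did not measure the lid's opening angle. I did not check the beaker closely either, but the arm never went near it while low.
- **Disagreement:** My estimates of the bath's yaw ranged from -0.09 to -0.15 rad. I used about -0.13, and it made no difference to the press.

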